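# Move the rinsed basket to the drying hook

## Robot

A 6-joint arm with a two-finger parallel gripper is mounted at the origin on the work surface. World frame = base frame: x ahead of the robot, y to its left, z up, the work surface at z = 0. Lengths are in mm, angles in rad, forces in N, time in s.
With the tool pointing down it reaches from about 275 to 750 mm from the base axis. Payload 10.2 kg.
Tool frame: the origin (TCP) lies between the finger pads, 19 mm behind the fingertips; this is the grasp point; z points along the fingers, y is the line along which they close (so a half turn about z gives the same grasp; the last joint's range is limited). The gripper opens to 85 mm and grips with 20 to 120 N. Pads are 22 mm wide; open, the fingers measure 114 mm over their backs; the gripper's body (76 mm by 85 mm) begins 54 mm behind the grasp point. The pads swing forward as they close: fully open they stand 13 mm farther back than shut.
Start: joints at [-1.416, 0.313, 1.498, -0, 1.331, -0.223], TCP at [193.648, -487.987, 249.994] pointing down, gripper open.
Joint ranges: [-2.94, 2.94], [-0.97, 2.17], [0.19, 2.56], [-1.23, 4.37], [0.02, 3.11], [-2.88, 2.88]. Speed limits (rad/s): [2.39, 2.39, 3.01, 3.14, 3.14, 3.14].

## Interface

Orientations are given as a unit quaternion [w, x, y, z].
In Python, from rig import readout, cams, order gives the robot as it stands.
- The arm moves only by the tool drive_effector, called after "Emit:" by a JSON object that holds its "name" and its "arguments". Schema: {"type":"object","properties":{"deltas":{"type":"array","items":{"type":"number"},"minItems":6,"maxItems":48},"finger_gap":{"type":"number"},"clamp_n":{"type":"number"},"only":{"type":"string"},"quiet":{"type":"boolean"},"lines":{"type":"string"}},"required":["deltas"],"additionalProperties":false}. deltas is one flat list of numbers that holds 1 to 8 rows one after another, with no inner brackets; each row has 6 numbers: dx, dy, dz in shares of 400 mm (1.0 is 400 mm), then a rotation vector rx, ry, rz in a scale on which 1.0 is 4 rad; each row is the pose to reach, as a shift and turn from the pose commanded when the call began, along the tool's axes at that moment; what a row does not reach only later rows make up. A row lasts 1/10 s, in which the tool goes at most 50 mm and 0.15 rad, less where a joint would pass 70% of its speed; a pose out of reach is approached as far as the arm can. finger_gap is the opening from 0.0 (shut) to 1.0 (fully open), set as the call begins (left out keeps the last). The fingers move at their own pace and stop on an object; clamp_n is the grip in N (left out, the last holds). Time passes only in rows, so rows that do not move let the fingers close. The tool returns the time, the measured TCP pose, the force, the opening and the grip force at its end. only (a regular expression) keeps the lines of the reply that match it, lines (a string "A,B") keeps lines A to B, and quiet returns only ok. Input that does not fit is refused with a message, and nothing moves.
- readout.sense(): the state, without advancing time (a new reading comes with each control period).
- cams.capture(name): name is "scene" or "top" or "wrist"; returns (picture, depth): 384x512x3 uint8, red, green, blue; 384x512 float32, mm along the optical axis (not along the pixel's ray), 0 where there is no reading.
- cams.calibration(name): a dict with "fx", "fy", "cx", "cy" (pixels), "distortion" ([k1, k2, p1, p2, k3] as OpenCV has them; the pictures are not rectified), "position" and "attitude" of the camera in the world. Camera axes: x right, y down, z forward; pixel columns grow to the right and rows downward; lengths in mm; the calibration is good to about 2 mm. A picture is of the moment at which its call begins: read the wrist's pose just before it. calibration takes no time and is no camera call; for the wrist camera it gives the pose at the moment of the call.
- order.finish_job(): hands the job in; it is judged then, once.
Trained networks look in the newest picture that a camera, given by its name, has taken for a name from the list of things; names that differ only in an ending like _2 or _b are one class to them, and where a whole thing is asked for, a point or a joint stands for the part that bears it (a point fixed in the world has none). Each returns a list of dicts, best first, with "p" (0 to 1); they miss things now and then, are a little off and sometimes report something else, mostly with a low value. They report only what shows in the picture. A call takes as long as a camera call. They do not tell look-alikes from the thing itself.
- cams.trace(target, camera): "pixels" (384x512 bool, what is visible of it) and "bbox" ([left, top, right, bottom] in pixels, round what is visible of it).
- cams.spot_point(target, camera): "uv" ([column, row] in pixels: a listed point, or the origin of a listed thing).
The state is a dict: "time_s": time; "joints": joint angles; "dq": joint speeds; "tau": joint torques, N m; "eef_pos": TCP position; "ee_rot": TCP orientation; "force": force on the tool from outside, world axes, zero at the start; "wrist_torque": the same for the moment, N m; "grip_width": opening from 0.0 (shut) to 1.0 (fully open); "grip_force": force on a finger pad.
Only numpy, scipy, OpenCV 4.12 (cv2) and the standard library are available. Lean on these libraries where they do the work, as an engineer would, in place of code of your own. Each camera call takes 0.05 s, during which the arm holds its last target. There are 200 camera calls.

## Task

First slide the white drip tray along its rails until it is fully home under the empty hook of the drying stand. Then take the wire basket, with the heat sink in it, off the hook over the cleaning bath and carry it across, keeping it level and without setting it down anywhere, and lower it (do not drop it) onto both prongs of the drying stand's hook, behind their turned-up ends, and let go. Leave the tray home and do not disturb the other things on the bench.

Things in the scene. Friction and masses are not known exactly. Their poses are not given: they have to be found in the camera images.
- basket: Steel wire basket with rigid hanger, 0.2 to 0.4 kg, hung at the start on the bath's hook. Origin: centre of its underside, z up, y along the hanger bar. 80 mm (x) by 104 mm (y), rim 40 mm high. Two flat straps (y = +-50 mm, 12 mm wide in x, 3 mm thick) rise to the bar. The window between straps, rim and bar is 98 mm wide, 75 mm high; the prongs pass through it along x.
- basket_bar (a point): Centre of the underside of the basket's flat hanger bar, 115 mm above the basket's underside. The bar is 104 mm long (y), 12 mm wide (x), 6 mm thick, and rests flat across both prongs of a hook. Axes as the basket's.
- basket_grip (a point): TCP point for gripping: on the axis of the black square grip post (18 x 18 mm, 50 mm tall) standing on the middle of the hanger bar; 155 mm above the basket's underside, 34 mm above the bar's top, 16 mm below the post's top. Pinch from above along x or y. Axes as the basket's.
- heatsink: Finned aluminium heat sink, 40 x 60 x 24 mm, about 90 g, lying loose in the basket. Origin: centre of its underside (3 mm above the basket's underside).
- bath: Fixed cleaning bath: open steel tank 144 mm (x) by 150 mm (y), rim 70 mm high, with a column behind it (x = +74 to +90 mm, 227 mm high) carrying a hook of two prongs. Origin: on the table directly below the hook's seat; the prongs point along its -x axis, towards the robot's side; z up. It may stand left or right of the drying stand.
- bath_hook (a point): Seat of the bath's hook: midway between its two prongs, level with their top faces, 215 mm above the table. Axes as the bath's. Prongs: flat bars 8 x 8 mm at y = +-18 mm, from a cross plate at x = +68 mm to x = -22 mm; the ends (x = -22 to -14 mm) turn up 14 mm above the seat. The basket's bar starts 0 to 10 mm behind the seat (+x), turned less than 0.06 rad from the hook.
- dryer: Fixed drying stand: base plate 6 mm thick, 130 mm wide, with two low rails along its x axis, and a column behind (x = +74 to +90 mm, 217 mm high) with a two-pronged hook, empty at the start. Origin: on the table directly below the hook's seat; the prongs point along its -x axis, towards the robot's side; z up.
- dryer_hook (a point): Seat of the drying stand's hook: midway between its prongs, level with their top faces, 205 mm above the table. Prongs, cross plate and turned-up ends as on the bath's hook; axes as the stand's. A hung basket has its underside 90 mm above the table; its bar fits from 8 mm before to 25 mm behind the seat along x.
- tray (a joint): Slide of the white drip tray on the drying stand's rails, in m: 0 = drawn right out towards the robot, growing along the stand's +x; 0.12 = fully home at its end stop, centred under the hook. Starts at 0 to 0.04. About 1.5 N of friction; it stays where left. Tray 110 mm (x) by 120 mm (y), rim 50 mm above the table.
- tray_grip (a point): Centre of the top of the upright lug at the tray's front, 90 mm before the tray's centre along the stand's -x, 74 mm above the table. The lug is 16 mm (x) by 26 mm (y), 27 mm clear of the tray's wall, on a tongue whose top is 20 mm above the table. Pinch it from above across y or push its front face along +x. Axes as the stand's.
- jar: Bystander: small closed jar, 50 mm diameter, 65 mm tall. Not to be disturbed.
- scraper: Bystander: red plastic scraper about 170 mm long, lying flat. Not to be disturbed.
- tape: Bystander: roll of tape, a ring 70 mm across and 20 mm tall. Not to be disturbed.
- mouse: Bystander: computer mouse, about 80 x 60 x 30 mm. Not to be disturbed.
- multimeter: Bystander: hand multimeter lying on its back, 160 x 80 x 40 mm. Not to be disturbed.
- screwdriver: Bystander: screwdriver about 180 mm long, lying flat. Not to be disturbed.
- bottle: Bystander: white plastic bottle, 60 mm diameter, 110 mm tall. Not to be disturbed.
There are look-alikes about, which are no part of the job. What is shaped like the bath but red is not meant.

How it is judged (in metres and radians):
On the way, in this order (a step that is already met when the one before it is completed fails the run):
1. the drip tray is home under the drying hook (value of joint tray above 0.112 m), for 0.2 s.
2. the basket has been taken off the bath's hook and is carried, with the tray home (horizontal distance between basket and bath_hook above 0.05 m and contact force between the fingers and basket above 0.5 N and value of joint tray above 0.112 m), for 0.1 s.
At the end, for the whole second after the job is handed in: The basket hangs released and at rest on both prongs of the drying stand's hook: its origin 84 to 96 mm above the table, from 15 mm before to 35 mm behind the seat and within 27 mm sideways, tilted less than 0.08 rad; the heat sink lies in the basket; the tray joint reads more than 0.112 (home) (x of basket in the frame of dryer between -0.015 and 0.035 m and y of basket in the frame of dryer between -0.027 and 0.027 m and z of basket in the frame of dryer between 0.084 and 0.096 m and angle between basket's own z axis and vertical below 0.08 rad and linear speed of basket below 0.03 m/s and angular speed of basket below 0.3 rad/s and value of joint tray above 0.112 m and x of heatsink in the frame of basket between -0.036 and 0.036 m and y of heatsink in the frame of basket between -0.048 and 0.048 m and z of heatsink in the frame of basket between -0.005 and 0.03 m); the robot touches nothing.
It fails at once if the basket tipped by more than 0.3 rad (angle between basket's own z axis and vertical above 0.3 rad).
It fails at once if the basket set down or dropped (its underside within 78 mm of the table, about the height of the bath's rim) (height (world z) of basket below 0.078 m).
It fails at once if the basket dropped: moving faster than 0.4 m/s out of the fingers (contact force between the fingers and basket below 0.05 N and linear speed of basket above 0.4 m/s).
It fails at once if the heat sink fell out of the basket (distance between heatsink and basket above 0.09 m).
It fails at once if a bystander moved by more than 30 mm (distance of any of jar, scraper, tape, mouse, multimeter, screwdriver, bottle from where it was at the start of the episode above 0.03 m).
It also fails if it takes over 64 s, if anything falls off the work surface, if the arm or the gripper's body presses on something with over 40 N, if the wrist force passes 120 N, or if a joint passes its speed limit or range.

## Working session

There is one attempt and no reset: what is moved stays moved. The work goes in short steps, Python scripts to look and compute and a tool call to move; the robot and the scene stay as the last step left them, time stands still between calls to the robot, and variables do not carry over. Pictures are saved under pics/ and viewed, at most 10 in all, crops included, and the job is handed in when it is done.

```bash
ls; mkdir -p pics; cat > h.py <<'E'
import numpy as np, cv2
from scipy.spatial.transform import Rotation as R
from rig import readout, cams, order
def q2R(q): return R.from_quat([q[1],q[2],q[3],q[0]]).as_matrix()
def ray(c,uv):
    K=np.array([[c['fx'],0,c['cx']],[0,c['fy'],c['cy']],[0,0,1.]])
    u=cv2.undistortPoints(np.array([[uv]],float),K,np.array(c['distortion'],float))[0,0]
    A=np.array(c['attitude'],float)
    A=q2R(A) if A.shape==(4,) else A
    return np.array(c['position'],float), A, np.array([u[0],u[1],1.])
def unproj(c,uv,d):
    p,A,r=ray(c,uv); return p+A@(r*d)
def at_z(c,uv,z):
    p,A,r=ray(c,uv); w=A@r; return p+w*(z-p[2])/w[2]
def tri(obs):
    M=np.zeros((3,3));b=np.zeros(3)
    for c,uv in obs:
        p,A,r=ray(c,uv); w=A@r; w/=np.linalg.norm(w); P=np.eye(3)-np.outer(w,w); M+=P;b+=P@p
    x=np.linalg.solve(M,b)
    return x,[float(np.linalg.norm((np.eye(3)-np.outer(w,w))@(x-p))) for p,w in [(ray(c,uv)[0],(lambda v:v/np.linalg.norm(v))(ray(c,uv)[1]@ray(c,uv)[2])) for c,uv in obs]]
E
python3 - <<'E'
from h import *
s=readout.sense(); print(s['time_s'],s['eef_pos'],s['ee_rot'],s['grip_width'])
ims=[]
for n in ['scene','top']:
    im,d=cams.capture(n); np.savez('pics/%s0.npz'%n,im=im,d=d)
    c=cams.calibration(n); print(n,c)
    for t in ['basket_grip','basket_bar','bath_hook','dryer_hook','tray_grip','bath','dryer']:
        print(t,[(np.round(r['uv']).tolist(),round(r['p'],2)) for r in cams.spot_point(t,n)[:3]])
    cv2.imwrite('pics/%s0.png'%n,cv2.resize(im[...,::-1],(800,600)))
E
```

```text
pics
0.0 [ 193.60706194 -487.74933897  249.43631619] [-6.33769414e-04  9.82211814e-01  1.87775264e-01  2.06687998e-05] 1.0005911238308705
scene {'fx': 474.1555067736248, 'fy': 474.1555067736248, 'cx': 254.33062296677676, 'cy': 188.5980545546714, 'distortion': array([-0.01934574,  0.        ,  0.        ,  0.        ,  0.        ]), 'position': array([1162.68522595,  561.0738479 , 1462.07124777]), 'attitude': array([-0.1116911 ,  0.32901333,  0.89528143, -0.27883058])}
basket_grip [([212.0, 171.0], 0.95)]
basket_bar [([216.0, 180.0], 0.95)]
bath_hook [([174.0, 80.0], 0.94), ([213.0, 176.0], 0.82)]
dryer_hook [([298.0, 262.0], 0.58)]
tray_grip [([324.0, 240.0], 0.77), ([274.0, 235.0], 0.48)]
bath [([219.0, 208.0], 0.87), ([179.0, 118.0], 0.74)]
dryer [([291.0, 286.0], 0.91), ([350.0, 350.0], 0.52)]
top {'fx': 435.46144697011755, 'fy': 435.46144697011755, 'cx': 262.00208757914197, 'cy': 196.85480514362902, 'distortion': array([-0.13056352,  0.        ,  0.        ,  0.        ,  0.        ]), 'position': array([ 210.47236268, -113.23073883, 1887.46502595]), 'attitude': array([ 0.07540706, -0.68721   ,  0.71865009, -0.0748214 ])}
basket_grip [([283.0, 175.0], 0.56)]
basket_bar [([281.0, 176.0], 0.72), ([232.0, 174.0], 0.45)]
bath_hook [([408.0, 208.0], 0.75), ([281.0, 180.0], 0.72), ([287.0, 176.0], 0.68)]
dryer_hook [([185.0, 182.0], 0.56)]
tray_grip [([199.0, 234.0], 0.85)]
bath [([389.0, 217.0], 0.8), ([282.0, 190.0], 0.63)]
dryer [([196.0, 194.0], 0.84), ([341.0, 230.0], 0.58), ([201.0, 234.0], 0.53)]
```

View pics/scene0.png

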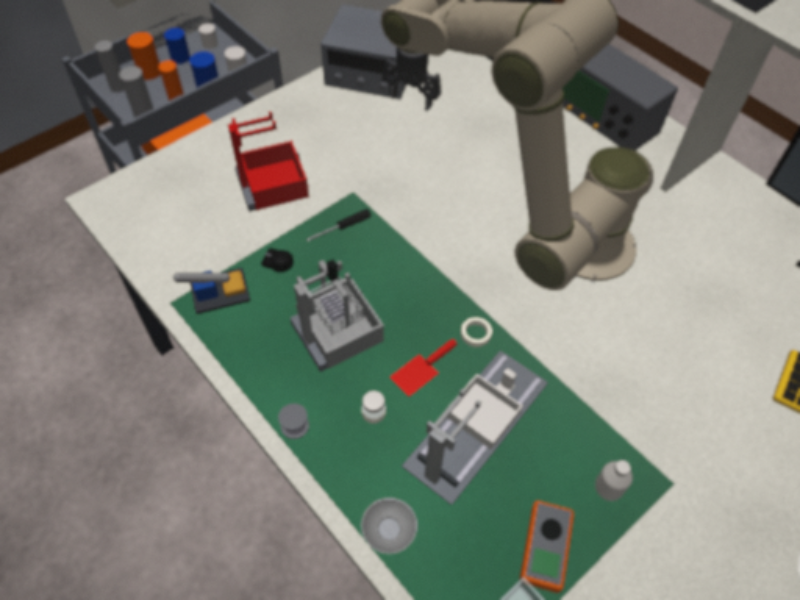

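View pics/top0.png

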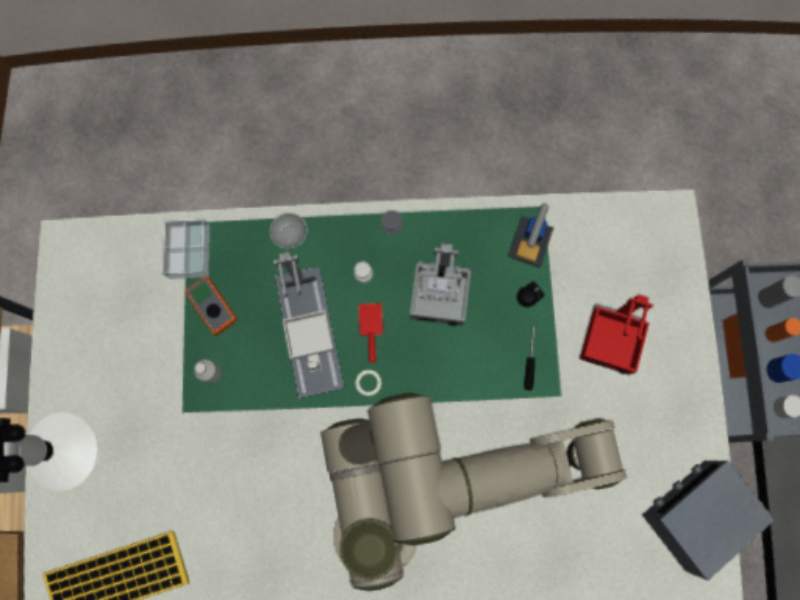

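```bash
python3 - <<'E'
from h import *
S=cams.calibration('scene');T=cams.calibration('top')
for n,a,b in [('grip',(212,171),(283,175)),('bar',(216,180),(281,176)),('bhook',(213,176),(281,180)),('dhook',(298,262),(185,182)),('lug',(324,240),(199,234)),('lug2',(274,235),(199,234)),('bath',(219,208),(282,190)),('dry',(291,286),(196,194)),('redhook',(174,80),(408,208))]:
    x,e=tri([(S,a),(T,b)]); print(n,x.round(0),np.round(e,1))
E
```

```text
grip [ 651. -208.  245.] [3.1 3.1]
bar [ 652. -197.  211.] [2.7 2.7]
bhook [ 644. -205.  212.] [9.2 9.2]
dhook [648. 187. 204.] [1.9 1.9]
lug [460. 148.  59.] [6.2 6.2]
lug2 [519.  87.  65.] [90.6 90.6]
bath [ 641. -209.   16.] [1.8 1.8]
dry [643. 175.   1.] [2.6 2.6]
redhook [ 491. -684.  214.] [14.9 14.9]
```

Scene picture (800x600): the steel-grey bath with the basket is at (335,320). A red bath-shaped decoy is at (270,170). The drying stand is at (475,430), with its white tray and lug at (510,375). In the top view the grey bath is at (440,290), the red one at (615,335), the stand hook at (290,265) and the lug at (313,362). The grey one is the bath: it isn't red and it holds the basket with the heat sink. I'll confirm it with a wrist crop.

```bash
cat >> h.py <<'E'
def delta(xyz,yaw,p=None):
    s=readout.sense(); Rm=q2R(s['ee_rot']); x=np.array([np.cos(yaw),np.sin(yaw),0]); z=np.array([0,0,-1.])
    Rt=np.c_[x,np.cross(z,x),z]
    d=Rm.T@(np.array(xyz,float)-s['eef_pos']); r=R.from_matrix(Rm.T@Rt).as_rotvec()
    print('at',np.round(s['eef_pos'],1),'delta',d.round(1),r.round(3),'n',np.linalg.norm(d)/50)
E
python3 - <<'E'
from h import *
c=cams.calibration('wrist'); s=readout.sense(); Rm=q2R(s['ee_rot'])
print(Rm.T@(np.array(c['position'])-s['eef_pos']), (Rm.T@q2R(c['attitude'])).round(2))
delta((470,-190,330),0.0); delta((420,130,300),0.205)
E
```

```text
[  84.46254314    0.42959594 -123.9109528 ] [[-0.   -0.94 -0.33]
 [ 1.   -0.    0.  ]
 [-0.   -0.33  0.94]]
at [ 193.7 -488.   250. ] delta [ 366.8 -175.   -80. ] [0.    0.    0.378] n 8.283854710198007
at [ 193.7 -488.   250. ] delta [ 438.3 -490.9  -50. ] [0.    0.    0.173] n 13.200450281308493
```

Careful with the scale: shifts go in shares of 400 mm and turns go in shares of 4 rad. That gives: 366 mm / 400 = 0.915, -150 mm / 400 = -0.375, 0.378 rad / 4 = 0.0945.

Emit:
{"name": "drive_effector", "arguments": {"deltas": [0.915,-0.4375,-0.375,0,0,0.0945,0.915,-0.4375,-0.375,0,0,0.0945,0.915,-0.4375,-0.375,0,0,0.0945,0.915,-0.4375,-0.375,0,0,0.0945,0.915,-0.4375,-0.375,0,0,0.0945,0.915,-0.4375,-0.375,0,0,0.0945,0.915,-0.4375,-0.375,0,0,0.0945,0.915,-0.4375,-0.375,0,0,0.0945]}}

```text
time_s: 1.6
eef_pos: [447.1, -213.6, 388.3]
ee_rot: [0.0, 1.0, -0.0, 0.0]
force: [1.3, -1.0, 0.4]
grip_width: 1.001
grip_force: 0.0
```

Emit:
{"name": "drive_effector", "arguments": {"deltas": [0,0,0,0,0,0,0,0,0,0,0,0]}}

```text
time_s: 1.8
eef_pos: [446.5, -214.8, 387.3]
ee_rot: [0.0, 1.0, 0.001, -0.0]
force: [-0.3, -1.2, -0.8]
grip_width: 1.002
grip_force: 0.0
```

```bash
python3 - <<'E'
from h import *
delta((590,-200,400),0.0)
E
```

```text
at [ 446.5 -214.8  387.3] delta [143.6 -14.5 -12.7] [0.    0.    0.002] n 2.8970108175730207
```

Converted, 140 mm / 400 = 0.35, 100 mm / 400 = 0.25.

Emit:
{"name": "drive_effector", "arguments": {"deltas": [0.125,-0.0125,-0.0125,0,0,0,0.25,-0.025,-0.025,0,0,0,0.35,-0.0375,-0.0325,0,0,0,0.35,-0.0375,-0.0325,0,0,0,0.35,-0.0375,-0.0325,0,0,0,0.35,-0.0375,-0.0325,0,0,0]}}

```text
time_s: 2.4
eef_pos: [585.0, -201.4, 400.6]
ee_rot: [0.0, 1.0, -0.001, -0.0]
force: [-0.7, 0.5, 0.1]
grip_width: 1.002
grip_force: 0.0
```

```bash
cat >> h.py <<'E'
def look(names,tag,f=None):
    c=cams.calibration('wrist'); im,d=cams.capture('wrist'); out={}
    np.savez('pics/%s.npz'%tag,im=im,d=d)
    for t in names:
        out[t]=cams.spot_point(t,'wrist')[:3]
        for r in out[t]:
            u=np.array(r['uv']); v=d[int(np.clip(u[1],0,383)),int(np.clip(u[0],0,511))]
            print(t,u.round(1),round(r['p'],2),'depth pt',unproj(c,u,v).round(1))
    cv2.imwrite('pics/%s.png'%tag,im[...,::-1]); return c,out
E
python3 - <<'E'
from h import *
c,o=look(['basket_grip','basket_bar','bath_hook','basket'],'wb1')
for n,z in [('basket_grip',255),('basket_bar',215),('bath_hook',215),('basket',100)]:
    for r in o[n]: print(n,at_z(c,r['uv'],z).round(1))
E
```

```text
basket_grip [257.5  95.8] 0.75 depth pt [ 657.1 -202.8  269.9]
basket_bar [258.5  92.5] 0.71 depth pt [ 659.5 -203.5  272.1]
bath_hook [ 3.8 94.1] 0.56 depth pt [646.3 172.2   8. ]
basket [258.7  87.9] 0.75 depth pt [ 662.7 -203.7  271.3]
basket_grip [ 656.3 -202.9  255. ]
basket_bar [ 657.2 -203.9  215. ]
bath_hook [655.7  22.2 215. ]
basket [ 657.9 -204.8  100. ]
```

View pics/wb1.png

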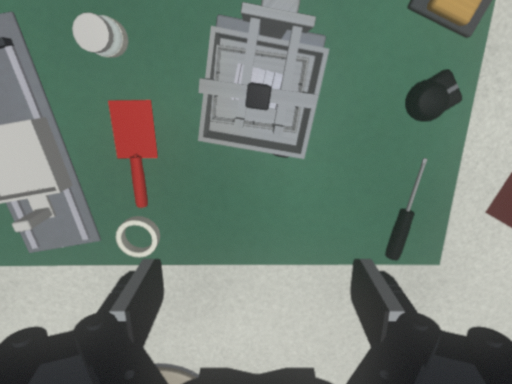

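The wrist view confirms it: a grey steel tank with the basket, heat sink fins at (262,75), post at (258,96), bar from (200,87) to (316,101), and cross plate at (278,16). I'll get the bar and prong directions from depth.

```bash
cat >> h.py <<'E'
def cloud(c,d):
    K=np.array([[c['fx'],0,c['cx']],[0,c['fy'],c['cy']],[0,0,1.]])
    v,u=np.mgrid[0:384,0:512]; uv=np.stack([u,v],-1).reshape(-1,1,2).astype(float)
    n=cv2.undistortPoints(uv,K,np.array(c['distortion'],float)).reshape(384,512,2)
    A=np.array(c['attitude'],float); A=q2R(A)
    P=np.dstack([n,np.ones((384,512))])*d[...,None]
    W=P@A.T+np.array(c['position']); W[d<=0]=np.nan; return W
def rect(pts):
    r=cv2.minAreaRect(np.ascontiguousarray(pts[:,:2],dtype=np.float32)); b=cv2.boxPoints(r); e=[b[1]-b[0],b[2]-b[1]]; e=max(e,key=np.linalg.norm)
    a=np.arctan2(e[1],e[0]); return np.round(r[0],1),np.round(r[1],1),round(float(a),3)
E
python3 - <<'E'
from h import *
c=cams.calibration('wrist'); W=cloud(c,np.load('pics/wb1.npz')['d'])
near=(abs(W[...,0]-655)<110)&(abs(W[...,1]+204)<90)
Z=W[...,2]
for z in range(196,284,4):
    m=near&(Z>=z)&(Z<z+4); print(z,m.sum(),W[m].mean(0).round(0) if m.any() else '',end='; ')
print()
for lo,hi,y in [(262,280,60),(215,230,60)]:
    m=near&(Z>lo)&(Z<hi); print(lo,rect(W[m]),Z[m].mean())
    mask=(m*255).astype(np.uint8); n,l,s,ce=cv2.connectedComponentsWithStats(mask)
    for i in range(1,n):
        if s[i,4]>60: print(s[i],rect(W[l==i]),np.median(Z[l==i]))
E
```

```text
196 32 [ 713. -219.  198.]; 200 32 [ 714. -217.  202.]; 204 41 [ 710. -218.  206.]; 208 74 [ 695. -219.  210.]; 212 1129 [ 680. -212.  215.]; 216 582 [ 681. -212.  217.]; 220 1381 [ 659. -202.  222.]; 224 893 [ 718. -219.  227.]; 228 519 [ 690. -215.  229.]; 232 3 [ 666. -203.  234.]; 236 0 ; 240 3 [ 666. -203.  242.]; 244 0 ; 248 2 [ 666. -204.  251.]; 252 0 ; 256 2 [ 666. -204.  259.]; 260 0 ; 264 2 [ 666. -203.  266.]; 268 473 [ 657. -202.  271.]; 272 127 [ 658. -202.  272.]; 276 0 ; 280 0 ; 
262 (array([ 657.3, -202.1]), array([17.9, 17.8]), 1.436) 271.3210946008333
[245  83  26  27 602] (array([ 657.3, -202.1]), array([17.9, 17.8]), 1.436) 271.35359929426573
215 (array([ 674.9, -214.2]), array([ 97.4, 111.5]), -0.597) 221.80492844895338
[ 199    0  118  136 4120] (array([ 674.9, -214.2]), array([ 97.4, 111.5]), -0.597) 221.61307040606218
```

```bash
python3 - <<'E'
from h import *
c=cams.calibration('wrist'); W=cloud(c,np.load('pics/wb1.npz')['d']); Z=W[...,2]
near=(abs(W[...,0]-655)<110)&(abs(W[...,1]+204)<90)
m=near&(Z>219)&(Z<223.5)&(abs((W[...,0]-657))<20); print('bar',rect(W[m]))
m=near&(Z>211)&(Z<219)
n,l,s,ce=cv2.connectedComponentsWithStats((m*255).astype(np.uint8))
for i in range(1,n):
    if s[i,4]>60:
        p=W[l==i]; print(s[i],rect(p),np.median(p[:,2]),cv2.fitLine(p[:,:2].astype(np.float32),cv2.DIST_HUBER,0,.01,.01).ravel().round(3))
m=near&(Z>225)&(Z<231)
n,l,s,ce=cv2.connectedComponentsWithStats((m*255).astype(np.uint8))
for i in range(1,n):
    if s[i,4]>40: print('hi',s[i],rect(W[l==i]),np.median(Z[l==i]))
delta((560,100,400),0.205); delta((540,140,400),0.205)
E
```

```text
bar (array([ 649. , -201.2]), array([103.7,  28.6]), 1.437)
[ 241   15   70   76 1336] (array([ 688.1, -213.4]), array([57.6, 53.6]), 1.401) 215.6571075525467 [ 3.93000e-01 -9.20000e-01  6.91442e+02 -2.14329e+02]
[236  99  10  20 156] (array([ 644.2, -187.2]), array([ 7.8, 17.3]), -0.154) 215.51725695375447 [ 9.94000e-01 -1.06000e-01  6.44297e+02 -1.87005e+02]
[274 104  13  21 186] (array([ 638.8, -222.6]), array([ 8.1, 18.4]), -0.198) 215.5277149655274 [ 9.78000e-01 -2.08000e-01  6.38988e+02 -2.22509e+02]
hi [ 241    0   75   28 1206] (array([ 722.2, -219.6]), array([60.3, 17. ]), 1.395) 227.56370737521112
hi [234 118  10  11  90] (array([ 632.5, -185.1]), array([7.9, 8.2]), -0.176) 229.38089494565028
hi [273 125  11  11  91] (array([ 626.3, -220.5]), array([8. , 8.2]), -0.152) 229.3687042618398
at [ 585.5 -200.6  401.1] delta [ -25.8 -300.6    0.9] [ 0.001 -0.001 -0.206] n 6.034346246186477
at [ 585.5 -200.6  401.1] delta [ -45.8 -340.6    0.9] [ 0.001 -0.001 -0.206] n 6.87322996401695
```

Converted, -340 mm / 400 = -0.85, -300 mm / 400 = -0.75, -0.2 rad / 4 = -0.05.

Emit:
{"name": "drive_effector", "arguments": {"deltas": [-0.025,-0.125,0,0,0,0,-0.0375,-0.25,0,0,0,-0.0125,-0.0625,-0.375,0,0,0,-0.025,-0.075,-0.5,0,0,0,-0.0375,-0.1,-0.625,0,0,0,-0.05,-0.1125,-0.75,0,0,0,-0.05,-0.1125,-0.85,0,0,0,-0.05,-0.1125,-0.85,0,0,0,-0.05]}}

```text
time_s: 3.45
eef_pos: [540.1, 143.9, 400.9]
ee_rot: [-0.001, 0.995, 0.102, 0.0]
force: [0.3, -0.5, -0.2]
grip_width: 0.998
grip_force: 0.0
```

Emit:
{"name": "drive_effector", "arguments": {"deltas": [0,0,0,0,0,0,0,0,0,0,0,0,0,0,0,0,0,0]}}

```text
time_s: 3.75
eef_pos: [541.4, 138.4, 400.5]
ee_rot: [0.0, 0.995, 0.099, 0.0]
force: [0.7, -0.9, 0.5]
grip_width: 1.005
grip_force: 0.0
```

```bash
python3 - <<'E'
from h import *
c,o=look(['dryer_hook','tray_grip'],'wd1')
print(readout.sense()['eef_pos'],c['position'])
W=cloud(c,np.load('pics/wd1.npz')['d']); Z=W[...,2]
near=(W[...,0]>380)&(W[...,0]<790)&(W[...,1]>60)&(W[...,1]<300)
for lo,hi in [(203,210),(212,224),(66,80),(44,56)]:
    m=near&(Z>lo)&(Z<hi)
    n,l,s,ce=cv2.connectedComponentsWithStats((m*255).astype(np.uint8))
    for i in range(1,n):
        if s[i,4]>40: print(lo,s[i],rect(W[l==i]),np.median(Z[l==i]))
E
```

```text
dryer_hook [227.3  43. ] 0.87 depth pt [662.  204.5   5.8]
tray_grip [237.2 191.2] 0.8 depth pt [467.8 151.7  73.9]
[541.37572663 138.84885997 400.44583406] [624.3679307  154.6268982  524.38533335]
203 [205   0  12  66 584] (array([652.2, 201. ]), array([51.3,  8.2]), 0.177) 204.96066071252193
203 [247   0  10  64 585] (array([660., 166.]), array([49.5,  7.9]), 0.186) 205.07573992651157
212 [205  63  10  10 100] (array([624.6, 195.9]), array([7.3, 7.9]), -1.369) 218.94027714196662
212 [247  64   9  10  90] (array([630.8, 160.6]), array([7.3, 6.9]), 0.196) 219.20043334036262
66 [230 189  18  12 202] (array([461.8, 148.8]), array([15.3, 24.9]), -1.38) 73.26835730906146
44 [ 196   90   88   79 1025] (array([549.5, 164.3]), array([110.2, 119.9]), -1.392) 49.84937981738801
```

View pics/wd1.png

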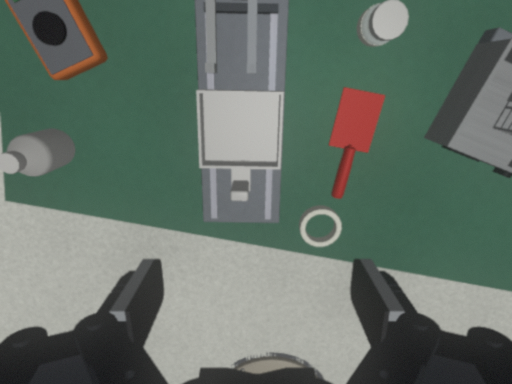

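The wrist view shows the stand's prongs at (210,35) and (252,35), tray at (240,130) and lug at (240,190). Heights match the text: 205, 219, 74 and 50 mm. That puts the seat at (645.4,181.4) with yaw 0.178 and the tray joint at about 0.023. I'll go in front of the lug with the fingers shut.

```bash
python3 - <<'E'
from h import *
delta((417.5,140.8,130),0.178)
E
```

```text
at [541.4 138.8 400.4] delta [-121.1  -26.3  270.4] [ 0.   -0.    0.02] n 5.949452134680683
```

Converted, 270 mm / 400 = 0.675, 265 mm / 400 = 0.6625, 0.02 rad / 4 = 0.005.

Emit:
{"name": "drive_effector", "arguments": {"deltas": [-0.125,-0.025,0,0,0,0,-0.2125,-0.05,0.075,0,0,0.005,-0.3025,-0.065,0.175,0,0,0.005,-0.3025,-0.065,0.3,0,0,0.005,-0.3025,-0.065,0.425,0,0,0.005,-0.3025,-0.065,0.55,0,0,0.005,-0.3025,-0.065,0.6625,0,0,0.005,-0.3025,-0.065,0.675,0,0,0.005], "finger_gap": 0.0}}

```text
time_s: 4.7
eef_pos: [414.9, 140.6, 126.6]
ee_rot: [-0.0, 0.996, 0.089, -0.005]
force: [0.1, -0.7, 0.3]
grip_width: -0.001
grip_force: 0.0
```

Emit:
{"name": "drive_effector", "arguments": {"deltas": [0,0,0.0875,0,0,0,0,0,0.175,0,0,0,0,0,0.175,0,0,0,0,0,0.175,0,0,0]}}

```text
time_s: 5.1
eef_pos: [418.7, 141.1, 62.3]
ee_rot: [0.0, 0.996, 0.09, 0.001]
force: [1.3, -0.6, 0.5]
grip_width: -0.0
grip_force: 0.0
```

```bash
python3 - <<'E'
from h import *
ex=np.array([np.cos(.178),np.sin(.178),0]); seat=np.array([645.4,181.4,60])
delta(seat-19*ex-90*ex,0.178)
E
```

```text
at [418.7 141.1  62.3] delta [121.3   0.7   2.5] [ 0.    -0.002  0.002] n 2.4258014937330286
```

Push gently, slowing down towards the stop.

Converted, 110 mm / 400 = 0.275, 102 mm / 400 = 0.255.

Emit:
{"name": "drive_effector", "arguments": {"deltas": [0.0375,0,0,0,0,0,0.075,0,0,0,0,0,0.1125,0,0,0,0,0,0.15,0,0,0,0,0,0.1875,0,0,0,0,0,0.225,0,0,0,0,0,0.255,0,0,0,0,0,0.275,0,0,0,0,0]}}

```text
time_s: 5.9
eef_pos: [527.4, 161.0, 63.2]
ee_rot: [0.0, 0.996, 0.09, 0.002]
force: [-2.0, 0.0, 0.8]
grip_width: -0.003
grip_force: 0.9
```

Emit:
{"name": "drive_effector", "arguments": {"deltas": [0.0075,0,0,0,0,0,0.015,0,0,0,0,0,0.02,0,0,0,0,0,0.025,0,0,0,0,0,0.025,0,0,0,0,0]}}

```text
time_s: 6.4
eef_pos: [535.8, 162.6, 60.5]
ee_rot: [-0.0, 0.996, 0.09, 0.0]
force: [0.6, -1.6, 0.0]
grip_width: 0.002
grip_force: 0.0
```

Converted, 4 mm / 400 = 0.01, 2 mm / 400 = 0.005.

Emit:
{"name": "drive_effector", "arguments": {"deltas": [0.005,0,0,0,0,0,0.01,0,0,0,0,0,0.01,0,0,0,0,0]}}

```text
time_s: 6.7
eef_pos: [538.3, 163.2, 60.3]
ee_rot: [0.0, 0.996, 0.09, -0.002]
force: [-9.0, -2.9, 7.1]
grip_width: -0.003
grip_force: 4.6
```

Emit:
{"name": "drive_effector", "arguments": {"deltas": [0.005,0,0,0,0,0,0.01,0,0,0,0,0,0.01,0,0,0,0,0]}}

```text
time_s: 7.0
eef_pos: [538.4, 163.2, 60.2]
ee_rot: [0.001, 0.996, 0.09, -0.007]
force: [-32.7, -8.5, 24.1]
grip_width: -0.001
grip_force: 17.0
```

Firm contact with the stop at 33 N. I'll back off, rise and verify.

Converted, -300 mm / 400 = -0.75, -250 mm / 400 = -0.625.

Emit:
{"name": "drive_effector", "arguments": {"deltas": [-0.025,0,0,0,0,0,-0.1,0,0,0,0,0,-0.1,0,-0.125,0,0,0,-0.1,0,-0.25,0,0,0,-0.1,0,-0.375,0,0,0,-0.1,0,-0.5,0,0,0,-0.1,0,-0.625,0,0,0,-0.1,0,-0.75,0,0,0], "finger_gap": 1.0}}

```text
time_s: 7.8
eef_pos: [503.7, 156.8, 362.8]
ee_rot: [-0.0, 0.996, 0.09, 0.0]
force: [1.6, -0.7, -0.6]
grip_width: 1.001
grip_force: 0.0
```

Emit:
{"name": "drive_effector", "arguments": {"deltas": [0.075,0.025,-0.1,0,0,0,0.075,0.025,-0.1,0,0,0,0.075,0.025,-0.1,0,0,0]}}

```text
time_s: 8.1
eef_pos: [535.9, 152.3, 400.2]
ee_rot: [-0.0, 0.996, 0.09, 0.0]
force: [0.1, -0.3, -0.4]
grip_width: 1.003
grip_force: 0.0
```

```bash
python3 - <<'E'
from h import *
c,o=look(['tray_grip'],'wd2')
W=cloud(c,np.load('pics/wd2.npz')['d']); Z=W[...,2]
near=(W[...,0]>380)&(W[...,0]<790)&(W[...,1]>60)&(W[...,1]<300)
for lo,hi in [(203,210),(212,224),(66,80),(44,56)]:
    m=near&(Z>lo)&(Z<hi)
    n,l,s,ce=cv2.connectedComponentsWithStats((m*255).astype(np.uint8))
    for i in range(1,n):
        if s[i,4]>40: print(lo,rect(W[l==i]),np.median(Z[l==i]))
delta((657.3,-202.1,340),-0.135)
E
```

```text
tray_grip [247.4 122.9] 0.8 depth pt [560.9 168.8  73.1]
203 (array([652.1, 201. ]), array([47.,  8.]), 0.176) 205.05809255690735
203 (array([654.3, 165. ]), array([55.3,  8. ]), 0.179) 205.0130410429647
212 (array([624.5, 195.9]), array([8. , 7.6]), 0.175) 218.8625971120311
212 (array([630.9, 160.5]), array([8. , 7.1]), 0.181) 218.7617864894135
66 (array([557.7, 166.1]), array([14.7, 24.5]), -1.395) 73.56219580154371
44 (array([645.5, 181.6]), array([109.6, 119.8]), -1.393) 49.762756225797006
44 (array([696.8, 194.9]), array([ 3.9, 39.4]), -1.394) 49.84868616998949
at [534.9 152.4 398.9] delta [ 57.2 370.7  58.6] [0.    0.003 0.315] n 7.593118411802642
```

The tray centre coincides with the seat (within 0.2 mm), so it's home. Now over the basket post.

Converted, 370 mm / 400 = 0.925, 325 mm / 400 = 0.8125, 0.315 rad / 4 = 0.0788.

Emit:
{"name": "drive_effector", "arguments": {"deltas": [0.0175,0.1125,0.0175,0,0,0.01,0.035,0.23,0.035,0,0,0.02,0.0525,0.35,0.0525,0,0,0.03,0.07,0.4625,0.07,0,0,0.04,0.0875,0.575,0.0875,0,0,0.05,0.1075,0.695,0.1075,0,0,0.0625,0.125,0.8125,0.1275,0,0,0.075,0.1425,0.925,0.145,0,0,0.0788]}}

```text
time_s: 9.0
eef_pos: [657.4, -203.0, 340.7]
ee_rot: [-0.001, 0.998, -0.068, -0.001]
force: [0.6, 0.4, -0.0]
grip_width: 0.996
grip_force: 0.0
```

Emit:
{"name": "drive_effector", "arguments": {"deltas": [0,0,0,0,0,0,0,0,0,0,0,0,0,0,0,0,0,0]}}

```text
time_s: 9.3
eef_pos: [657.4, -200.2, 342.6]
ee_rot: [-0.0, 0.998, -0.067, -0.0]
force: [-0.2, 0.1, -1.6]
grip_width: 1.001
grip_force: 0.0
```

```bash
python3 - <<'E'
from h import *
c,o=look(['basket_grip'],'wb3')
W=cloud(c,np.load('pics/wb3.npz')['d']); Z=W[...,2]
near=(abs(W[...,0]-655)<60)&(abs(W[...,1]+204)<60)
m=near&(Z>262)&(Z<276);print(m.sum(), rect(W[m]) if m.sum()>20 else '')
delta((657.3,-202.1,255),-0.135)
E
```

```text
basket_grip [260.2 208.7] 0.69 depth pt [ 662.8 -203.7  270.3]
794 (array([ 657.3, -203.1]), array([17.6, 18.2]), -0.135)
at [ 657.5 -200.   343.3] delta [ 0.   2.1 88.3] [ 0.    -0.001  0.001] n 1.7664376817397311
```

Converted, 87 mm / 400 = 0.2175, 80 mm / 400 = 0.2.

Emit:
{"name": "drive_effector", "arguments": {"deltas": [0,0.006,0.075,0,0,0,0,0.006,0.15,0,0,0,0,0.006,0.2,0,0,0,0,0.006,0.2175,0,0,0,0,0.006,0.2175,0,0,0], "finger_gap": 1.0}}

```text
time_s: 9.9
eef_pos: [657.2, -203.1, 255.5]
ee_rot: [-0.0, 0.998, -0.067, -0.0]
force: [-0.3, -0.2, 1.2]
grip_width: 1.003
grip_force: 0.0
```

Emit:
{"name": "drive_effector", "arguments": {"deltas": [0,0,0,0,0,0,0,0,0,0,0,0,0,0,0,0,0,0,0,0,0,0,0,0,0,0,0,0,0,0,0,0,0,0,0,0,0,0,0,0,0,0], "finger_gap": 0.0, "clamp_n": 60}}

```text
time_s: 10.6
eef_pos: [657.4, -203.8, 255.8]
ee_rot: [0.0, 0.998, -0.067, 0.0]
force: [0.4, 2.1, 2.5]
grip_width: 0.204
grip_force: 60.5
```

Converted, -32 mm / 400 = -0.08, -28 mm / 400 = -0.07.

Emit:
{"name": "drive_effector", "arguments": {"deltas": [0,0,-0.0125,0,0,0,0,0,-0.03,0,0,0,0,0,-0.05,0,0,0,0,0,-0.07,0,0,0,0,0,-0.08,0,0,0,0,0,-0.08,0,0,0]}}

```text
time_s: 11.2
eef_pos: [657.4, -203.9, 288.2]
ee_rot: [0.0, 0.998, -0.068, 0.001]
force: [-0.8, -0.6, -4.3]
grip_width: 0.201
grip_force: 59.6
```

Emit:
{"name": "drive_effector", "arguments": {"deltas": [-0.015,0,0,0,0,0,-0.045,-0.0025,0,0,0,0,-0.0825,-0.0025,0,0,0,0,-0.12,-0.005,0,0,0,0,-0.1575,-0.0075,0,0,0,0,-0.195,-0.0075,0,0,0,0,-0.225,-0.01,0,0,0,0,-0.24,-0.01,0,0,0,0]}}

```text
time_s: 12.0
eef_pos: [561.5, -186.6, 287.4]
ee_rot: [-0.0, 0.998, -0.068, -0.0]
force: [0.7, -0.5, -4.0]
grip_width: 0.2
grip_force: 59.6
```

```bash
python3 - <<'E'
from h import *
ex=np.array([np.cos(.178),np.sin(.178),0]); seat=np.array([645.4,181.4,285])
delta(seat-95*ex,0.178)
E
```

```text
at [ 561.5 -186.6  287.4] delta [ -56.9 -346.6    2.5] [-0.     0.    -0.313] n 7.025826000240472
```

The basket is off the bath hook and held. Carry it across smoothly in two calls.

Converted, -175 mm / 400 = -0.4375, -158 mm / 400 = -0.395, -0.16 rad / 4 = -0.04.

Emit:
{"name": "drive_effector", "arguments": {"deltas": [-0.0025,-0.02,0,0,0,-0.0025,-0.01,-0.0625,0,0,0,-0.0075,-0.02,-0.125,0,0,0,-0.0125,-0.03,-0.195,0,0,0,-0.02,-0.0425,-0.265,0,0,0,-0.025,-0.055,-0.335,0,0,0,-0.0325,-0.065,-0.395,0,0,0,-0.0375,-0.0725,-0.4375,0,0,0,-0.04]}}

```text
time_s: 12.8
eef_pos: [557.4, -6.6, 287.4]
ee_rot: [-0.0, 1.0, 0.014, 0.0]
force: [0.0, -0.1, -3.3]
grip_width: 0.202
grip_force: 59.6
```

```bash
python3 - <<'E'
from h import *
ex=np.array([np.cos(.178),np.sin(.178),0]); seat=np.array([645.4,181.4,285])
delta(seat-95*ex,0.178)
E
```

```text
at [557.4  -6.6 287.4] delta [  -0.6 -171.2    2.5] [-0.001 -0.    -0.149] n 3.4249772811101993
```

Converted, -171 mm / 400 = -0.4275, -168 mm / 400 = -0.42, -0.15 rad / 4 = -0.0375.

Emit:
{"name": "drive_effector", "arguments": {"deltas": [0,-0.0625,0,0,0,-0.005,0,-0.13,0,0,0,-0.01,0,-0.2,0,0,0,-0.0175,0,-0.27,0,0,0,-0.025,0,-0.3375,0.0025,0,0,-0.03,0,-0.3925,0.005,0,0,-0.035,0,-0.42,0.005,0,0,-0.0375,0,-0.4275,0.005,0,0,-0.0375]}}

```text
time_s: 13.6
eef_pos: [553.0, 162.9, 285.3]
ee_rot: [-0.0, 0.996, 0.088, -0.0]
force: [-0.0, -0.3, -4.2]
grip_width: 0.197
grip_force: 59.6
```

Emit:
{"name": "drive_effector", "arguments": {"deltas": [0,0,0,0,0,0,0,0,0,0,0,0,0,0,0,0,0,0]}}

```text
time_s: 13.9
eef_pos: [553.5, 160.5, 285.4]
ee_rot: [0.0, 0.996, 0.087, -0.0]
force: [0.5, -0.0, -3.3]
grip_width: 0.202
grip_force: 59.7
```

```bash
python3 - <<'E'
from h import *
c,o=look(['dryer_hook'],'wc1')
ex=np.array([np.cos(.178),np.sin(.178),0]); seat=np.array([645.4,181.4,285])
delta(seat+8*ex,0.178)
im,d=cams.capture('scene'); cv2.imwrite('pics/sc1.png',cv2.resize(im[170:330,200:400,::-1],(800,640))[:600])
E
```

```text
dryer_hook [245.2  55.7] 0.78 depth pt [657.  190.6  18.2]
at [553.4 160.7 285.5] delta [102.2  -4.5   0.5] [ 0.    -0.    -0.004] n 2.04524863812605
```

View pics/sc1.png

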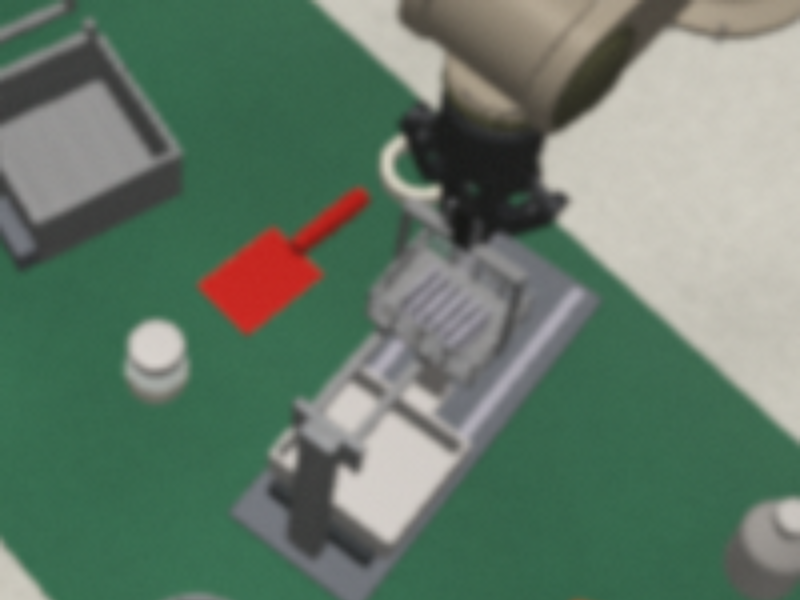

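The crop shows the basket level with the heat sink in it at (440,300), in front of the prongs (390,390), and the tray home. Check the bar's pose in the wrist depth, then slide in.

Converted, 102 mm / 400 = 0.255, 96 mm / 400 = 0.24.

```bash
python3 - <<'E'
from h import *
c=cams.calibration('wrist'); W=cloud(c,np.load('pics/wc1.npz')['d']); Z=W[...,2]
near=(abs(W[...,0]-553)<40)&(abs(W[...,1]-160)<75)
m=near&(Z>246)&(Z<256); 
n,l,s,ce=cv2.connectedComponentsWithStats((m*255).astype(np.uint8))
for i in range(1,n):
    if s[i,4]>60: print(s[i],rect(W[l==i]),np.median(Z[l==i]))
E
```

```text
[ 159  232  195   25 3377] (array([554.3, 160.8]), array([ 16. , 104.1]), -1.398) 250.54516650533364
```

Emit:
{"name": "drive_effector", "arguments": {"deltas": [0.015,-0.0113,0,0,0,0,0.05,-0.0113,0,0,0,0,0.09,-0.0113,0,0,0,0,0.13,-0.0113,0,0,0,0,0.17,-0.0113,0,0,0,0,0.21,-0.0113,0,0,0,0,0.24,-0.0113,0,0,0,0,0.255,-0.0113,0,0,0,0]}}

```text
time_s: 14.85
eef_pos: [653.9, 183.8, 284.7]
ee_rot: [-0.0, 0.996, 0.087, -0.0]
force: [-0.5, 0.2, -4.4]
grip_width: 0.2
grip_force: 59.6
```

Emit:
{"name": "drive_effector", "arguments": {"deltas": [0,0,0.015,0,0,0,0,0,0.035,0,0,0,0,0,0.055,0,0,0,0,0,0.07,0,0,0,0,0,0.08,0,0,0,0,0,0.085,0,0,0]}}

```text
time_s: 15.45
eef_pos: [652.8, 183.5, 251.0]
ee_rot: [0.0, 0.996, 0.087, -0.0]
force: [-0.0, -0.0, -4.3]
grip_width: 0.201
grip_force: 59.7
```

Converted, 5 mm / 400 = 0.0125, 4 mm / 400 = 0.01.

Emit:
{"name": "drive_effector", "arguments": {"deltas": [0,0,0.005,0,0,0,0,0,0.01,0,0,0,0,0,0.0125,0,0,0,0,0,0.0125,0,0,0,0,0,0.0125,0,0,0]}}

```text
time_s: 15.95
eef_pos: [653.0, 183.5, 246.5]
ee_rot: [0.0, 0.996, 0.087, 0.0]
force: [-0.4, 0.5, -4.5]
grip_width: 0.201
grip_force: 59.7
```

Emit:
{"name": "drive_effector", "arguments": {"deltas": [0,0,0.0025,0,0,0,0,0,0.0025,0,0,0,0,0,0.0025,0,0,0]}}

```text
time_s: 16.25
eef_pos: [653.1, 183.5, 245.8]
ee_rot: [-0.0, 0.996, 0.087, 0.0]
force: [-0.2, 0.5, -0.9]
grip_width: 0.202
grip_force: 59.9
```

Weight is coming off. A touch more, then open.

Converted, 0.5 mm / 400 = 0.0013.

Emit:
{"name": "drive_effector", "arguments": {"deltas": [0,0,0.0013,0,0,0,0,0,0.0013,0,0,0,0,0,0.0013,0,0,0]}}

```text
time_s: 16.55
eef_pos: [653.1, 183.6, 245.8]
ee_rot: [-0.0, 0.996, 0.087, 0.001]
force: [-2.6, 0.3, 4.4]
grip_width: 0.204
grip_force: 60.9
```

Emit:
{"name": "drive_effector", "arguments": {"deltas": [0,0,0,0,0,0,0,0,0,0,0,0,0,0,0,0,0,0,0,0,0,0,0,0,0,0,0,0,0,0,0,0,0,0,0,0,0,0,0,0,0,0,0,0,0,0,0,0], "finger_gap": 1.0}}

```text
time_s: 17.35
eef_pos: [653.0, 183.5, 244.9]
ee_rot: [-0.0, 0.996, 0.087, 0.0]
force: [-0.3, -0.3, -0.4]
grip_width: 0.997
grip_force: 0.0
```

Emit:
{"name": "drive_effector", "arguments": {"deltas": [0,0,-0.025,0,0,0,0,0,-0.0875,0,0,0,0,0,-0.175,0,0,0,0,0,-0.275,0,0,0,-0.1,0,-0.35,0,0,0,-0.175,0,-0.375,0,0,0,-0.175,0,-0.375,0,0,0,-0.175,0,-0.375,0,0,0]}}

```text
time_s: 18.15
eef_pos: [583.9, 171.3, 396.0]
ee_rot: [0.0, 0.996, 0.087, 0.001]
force: [-0.4, -0.1, -0.3]
grip_width: 0.999
grip_force: 0.0
```

```bash
python3 - <<'E'
from h import *
c,o=look(['basket_grip'],'wf1')
W=cloud(c,np.load('pics/wf1.npz')['d']); Z=W[...,2]
near=(abs(W[...,0]-645)<60)&(abs(W[...,1]-182)<75)
for lo,hi in [(252,268),(207.5,213.5),(214,222),(44,54)]:
    m=near&(Z>lo)&(Z<hi); n,l,s,ce=cv2.connectedComponentsWithStats((m*255).astype(np.uint8))
    for i in range(1,n):
        if s[i,4]>60: print(lo,s[i],rect(W[l==i]),np.median(Z[l==i]))
E
```

```text
basket_grip [256.8  99.5] 0.64 depth pt [652.3 182.6 262.1]
252 [245  87  24  25 582] (array([652.4, 182.9]), array([17.6, 17.7]), -1.397) 260.79385755896203
207.5 [199  90  46  14 642] (array([646.4, 213.9]), array([11.3, 40.9]), -1.395) 210.96234397174325
207.5 [269  90  46  14 635] (array([657.3, 151.9]), array([11.3, 40.6]), -1.399) 211.0656577699816
214 [232 121  10   9  84] (array([625. , 196.3]), array([7.4, 8. ]), -1.398) 218.8086778655343
214 [272 120   9  10  87] (array([631.3, 161.3]), array([7.8, 7.5]), 0.162) 219.02580307654284
44 [241  52  31   2  62] (array([698.2, 191.4]), array([ 1.5, 39.3]), -1.399) 50.17964213328446
44 [215 129  85   7 275] (array([596.5, 172.4]), array([  8.8, 118.7]), -1.397) 49.844218785955434
```

View pics/wf1.png

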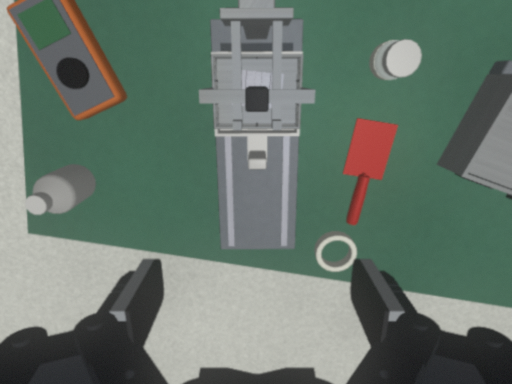

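The final view shows the bar flat across both prongs at (257,97), with its top at 211 mm at both ends. It sits behind the turned-up tips at (237,125) and (277,125), the tray is home and the bystanders are in place. Handing in.

```bash
python3 -c "
from rig import order; print(order.finish_job())"
```

```text
the job is handed in; nothing more can be done
None
```

I handed the job in at about 18 s of the 64 s allowed: the tray is fully home, the basket with the heat sink hangs level and released on both prongs of the drying stand's hook, and the bystanders look undisturbed; no verdict was reported back.

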